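Lock the filler collar of a bench feeder and draw its gate

ROBOT

A 6-joint arm with a two-finger parallel gripper is mounted at the origin on the work surface; the furniture and walls round the work are solid. World frame = base frame: x ahead of the robot, y to its left, z up, the work surface at z = 0. Lengths are in m, angles in rad, forces in N, time in s.
With the tool pointing down it reaches from about 0.3 to 0.75 m from the base axis. Payload 8.5 kg.
Tool frame: the origin (TCP) lies between the finger pads; the fingertips stand env.tips_ahead ahead of it and the grasp point (between the pads) is the TCP (env.tips_ahead is the distance from the TCP to the fingertips, in m); y points along the fingers, z is the direction in which the jaws open and shut, and the axes are right-handed (so a half turn about y gives the same grasp; the last joint's range is limited). The gripper opens to 85 mm and grips with 20 to 120 N. Pads are 22 mm wide; open, the fingers measure 114 mm over their backs; the gripper's body (76 mm by 85 mm) begins 54 mm behind the grasp point. The pads swing forward as they close: fully open they stand 13 mm farther back than shut.
Start: joints at [-1.445, 0.381, 1.297, -0, 1.464, -0.215], TCP at [0.184, -0.518, 0.25] pointing down, gripper open.
Joint ranges: [-3.11, 3.11], [-0.89, 2.33], [0.22, 2.48], [-1.42, 4.56], [0.17, 2.85], [-2.88, 2.88]. Speed limits (rad/s): [2.39, 2.39, 3.14, 3.14, 3.14, 3.14].

INTERFACE

Orientations are given as [roll, pitch, yaw] about the fixed x, y, z axes, in that order (R = Rz(yaw) Ry(pitch) Rx(roll)).
In Python, from plant import env gives the robot as it stands. The module is installed in compiled form; this text tells all that it offers.
- The arm moves only by the tool play_rows, never from a script. Its argument "deltas" is a list of rows, each an object with "delta_pos": the shift along the tool's x, y, z in mm, a list of three; "spin": the turn about the tool's y in rad. In form: [{"delta_pos": [tx, ty, tz], "spin": spin}, ...]. A call has 1 to 5 rows; each row shifts and turns the commanded pose from where the row before left it, along the tool's axes as they then stand; what a row does not reach is not made up. A row lasts 1/8 s, in which the tool goes at most 62.5 mm and 10.7 degrees, less where a joint would pass 70% of its speed; a pose out of reach is approached as far as the arm can. A call is refused whole if a number of a shift passes 62.5 or a number of a turn 0.188, either way. A call with a gripper value outside its range is refused whole. "claw" is the gripper's target within -1 to 1 (shut at 1, half-way at 0, fully open at -1), set as the call begins (left out, the last holds). The fingers move at their own pace and stop on an object; "squeeze" is the grip in N (left out, the last holds). Time passes only in rows, so rows that do not move let the fingers close. It gives the time, the measured TCP pose, the force and the opening at its end, in the units of the state.
- env.state(): the state, without advancing time (a new reading comes with each control period).
- env.capture(name): name is "scene" or "side" or "wrist"; returns a dict with "color" (384x512x3 uint8, blue, green, red), "intrinsics" (3x3 intrinsics, pixels), "origin" and "orientation" of the camera in the world. Camera axes: x right, y up, looking along -z (the intrinsics and any distortion apply to the point x, -y, -z); pixel columns grow to the right and rows downward; lengths in m; the calibration is good to about 2 mm. A picture is of the moment at which its call begins. There is no depth.
- env.close_job(): hands the job in, once; it reports no verdict.
The state is a dict: "time": time; "joints": joint angles; "joint_vel": joint speeds; "effort": joint torques, N m; "tool_pos": TCP position; "tcp_rot": TCP orientation; "contact_force": force on the tool from outside, world axes, zero at the start; "wrist_torque": the same for the moment, N m; "grip_width": opening from 0.0 (shut) to 1.0 (fully open).
Only numpy, scipy, OpenCV 4.12 (cv2) and the standard library are available. Lean on these libraries where they do the work, as an engineer would, in place of code of your own. Each camera call takes 0.05 s, during which the arm holds its last target. There are 200 camera calls.

TASK

Put the spacer feeder into service: first turn the black lock collar on its leaning filler neck clockwise until the red pointer lines up with the green mark, and let go of it there. Then pull the orange handle to draw the slide gate right out to its end stop, so that the three brass spacers roll down into the feeder's tray, and let go. Do not shift the other things on the bench.

Things in the scene. Friction and masses are not known exactly. Their poses are not given: they have to be found in the camera images.
- feeder: Blue and clear bench feeder, screwed down, 226 (x) x 84 mm. Origin on the bench; +x its back, -x its front with the tray, z up. Hopper x 4 to 78, y -28 to 28, top z 136 mm. On top a filler neck leans 25 degrees forward, axis (-0.423, 0, 0.906) in this frame, with a white flange 80 mm across (highest point z 181) that bears a green (locked) and a thin black (open) mark; above it the lock collar.
- collar_grip (a point): Point on the axis of the black ribbed lock collar, 25 mm above the flange, 11 mm below the collar's top; at (25, 0, 187) mm in the feeder's frame. The collar is a round ring, diameter 50, height 36 mm, on the leaning neck; grip it across its diameter with the tool along its axis (25 degrees from vertical). z of this frame: the collar's axis, outward.
- collar (a joint): Angle of the lock collar, rad, grows clockwise looking down on the collar. 0: red pointer at the thin black mark (open); 1.20: at the green mark (locked), which points to the feeder's front. Stops at -0.15 and 1.60, so it can be overturned; starts between 0 and 0.5. It stays where it is left (friction 0.10 N m).
- gate_grip (a point): Point in the gate's upright orange handle, a post 16 x 16 mm square reaching from z 50 to 132 mm; the point lies on its middle line, 17 mm below its top, z 115. The gate's blade, below z 78, joins it. With the gate shut it is at (0, -100, 115) mm in the feeder's frame, 72 mm clear of the hopper's side. Axes as the feeder's.
- gate (a joint): How far the slide gate is drawn out, in m: 0 shut, 0.050 at its end stop. Slides level along the feeder's -y (its right); friction about 2 N; it stays where it is left. Starts shut.
- tray (a point): Middle of the floor of the tray at the feeder's front; inner size 65 (x) by 56 (y) mm, walls 31 mm above the floor. At (-102, 0, 9) mm in the feeder's frame. Axes as the feeder's.
- spacer_1: Brass round board spacer, 14 mm in diameter, 34 mm long along its y, origin in its middle. Starts behind the shut gate on the chute (number 1 from the gate) and rolls down into the tray by itself when the gate is out.
- spacer_2: Brass round board spacer, 14 mm in diameter, 34 mm long along its y, origin in its middle. Starts behind the shut gate on the chute (number 2 from the gate) and rolls down into the tray by itself when the gate is out.
- spacer_3: Brass round board spacer, 14 mm in diameter, 34 mm long along its y, origin in its middle. Starts behind the shut gate on the chute (number 3 from the gate) and rolls down into the tray by itself when the gate is out.
- tip_case: Small blue-grey lidded case, 70 x 90 x 29 mm; origin under its centre. Leave it where it stands.
- cleaner_bottle: White bottle with red dropper cap, 55 mm across, 122 mm tall; origin under its centre. Leave it where it stands.
- terminal_b: Green terminal block, 12 x 38 x 11 mm, lying flat; origin under its centre. Leave it where it stands.

How it is judged:
On the way, in this order (a step that is already met when the one before it is completed fails the run):
1. the collar's pointer is at the green mark and the collar is let go, the gate still shut (value of joint collar between 1.1 and 1.3 rad and value of joint gate below 0.008 m and contact force between the fingers and collar below 0.5 N), for 0.2 s.
2. the gate is out at its end stop (value of joint gate above 0.046 m), for 0.2 s.
At the end, for the whole second after the job is handed in: The collar stands at 1.20 rad within 0.10, the gate is drawn at least 46 mm (end stop at 50), and all three brass spacers lie at rest in the feeder's tray (value of joint collar between 1.1 and 1.3 rad and value of joint gate above 0.046 m and x of spacer_1 in the frame of tray between -0.036 and 0.042 m and y of spacer_1 in the frame of tray between -0.028 and 0.028 m and z of spacer_1 in the frame of tray between -0.01 and 0.034 m and linear speed of each of spacer_1, spacer_2, spacer_3 below 0.03 m/s and x of spacer_2 in the frame of tray between -0.036 and 0.042 m and y of spacer_2 in the frame of tray between -0.028 and 0.028 m and z of spacer_2 in the frame of tray between -0.01 and 0.034 m and x of spacer_3 in the frame of tray between -0.036 and 0.042 m and y of spacer_3 in the frame of tray between -0.028 and 0.028 m and z of spacer_3 in the frame of tray between -0.01 and 0.034 m); the robot touches nothing.
It fails at once if the gate was drawn (more than 8 mm) while the collar was not at its locked mark (value of joint gate above 0.008 m and not (value of joint collar between 1.1 and 1.3 rad)).
It fails at once if another thing on the bench was shifted by more than 30 mm or tipped over (distance of any of tip_case, cleaner_bottle, terminal_b from where it was at the start of the episode above 0.03 m or angle between cleaner_bottle's own z axis and vertical above 0.5 rad).
It also fails if it takes over 45 s, if anything falls off the work surface, if the arm or the gripper's body presses on something with over 40 N, if the wrist force passes 120 N, or if a joint passes its speed limit or range.

## Working session

There is one attempt and no reset: what is moved stays moved. The work goes in short steps, Python scripts to look and compute and a tool call to move; the robot and the scene stay as the last step left them, time stands still between calls to the robot, and variables do not carry over. Pictures are saved under pics/ and viewed, about 8 in all and at most 12, crops included, and the job is handed in when it is done.

Besides the shell and the picture viewer there is one more tool, called after "Call:" in YAML: its name, and indented under it one key for each argument. play_rows: Moves the arm, as the interface text tells. Its arguments: {"type":"object","properties":{"deltas":{"type":"array"},"claw":{"type":"number"},"squeeze":{"type":"number"}},"required":["deltas"]}

```bash
mkdir -p pics; cat > h.py <<'E'
from plant import env
import numpy as np, cv2
from scipy.spatial.transform import Rotation as R
def cam(n,save=None):
    c=env.capture(n)
    if save: cv2.imwrite('pics/'+save,c['color'])
    return c
def Rc(c):
    o=np.array(c['orientation'],float)
    return o if o.shape==(3,3) else (R.from_euler('xyz',o).as_matrix() if o.size==3 else R.from_quat(o).as_matrix())
def proj(c,P):
    p=(np.atleast_2d(P)-np.array(c['origin']))@Rc(c)
    K=np.array(c['intrinsics']); q=np.c_[p[:,0],-p[:,1],-p[:,2]]
    u=q@K.T; return u[:,:2]/u[:,2:]
def ray(c,uv):
    K=np.array(c['intrinsics']); d=np.linalg.inv(K)@np.array([uv[0],uv[1],1.])
    d=Rc(c)@np.array([d[0],-d[1],-d[2]]); return np.array(c['origin']),d/np.linalg.norm(d)
def onz(c,uv,z):
    o,d=ray(c,uv); return o+d*(z-o[2])/d[2]
E
python3 - <<'E'
from h import *
print({k:(v if not hasattr(v,'__len__') else np.round(v,3).tolist()) for k,v in env.state().items()}, env.tips_ahead)
ims=[]
for n in ['scene','side','wrist']:
    c=cam(n,n+'0.png'); print(n,c['origin'],c['orientation'],np.array(c['intrinsics']).tolist(),[k for k in c])
    ims.append(c['color'])
E
```

```text
{'time': 0.0, 'joints': [-1.445, 0.381, 1.298, -0.0, 1.464, -0.215], 'joint_vel': [-0.002, -0.0, 0.001, 0.001, -0.001, -0.001], 'effort': [0.003, -44.846, -23.127, 0.0, 0.005, 0.0], 'tool_pos': [0.184, -0.518, 0.25], 'tcp_rot': [-1.572, 0.0, -2.801], 'contact_force': [0.055, 0.312, -0.433], 'wrist_torque': [-0.024, -0.028, 0.075], 'grip_width': 0.9982008909906886} 0.019
scene [-0.43799654  0.4342413   0.8204002 ] [ 1.01115726  0.02160717 -2.03994194] [[443.38287833932293, 0.0, 247.3673100275866], [0.0, 443.38287833932293, 193.41658423521662], [0.0, 0.0, 1.0]] ['color', 'intrinsics', 'origin', 'orientation']
side [ 0.55495322 -0.78054764  0.77158014] [ 0.84701124 -0.01020974  0.04294441] [[404.5010381113588, 0.0, 257.78025199960246], [0.0, 404.5010381113588, 189.47295418982944], [0.0, 0.0, 1.0]] ['color', 'intrinsics', 'origin', 'orientation']
wrist [ 0.26129544 -0.49021355  0.37396618] [-3.26153212e-01  9.50081997e-04 -1.22901217e+00] [[312.05465760967587, 0.0, 255.09364993493617], [0.0, 312.05465760967587, 190.9540906329281], [0.0, 0.0, 1.0]] ['color', 'intrinsics', 'origin', 'orientation']
```

View pics/scene0.png

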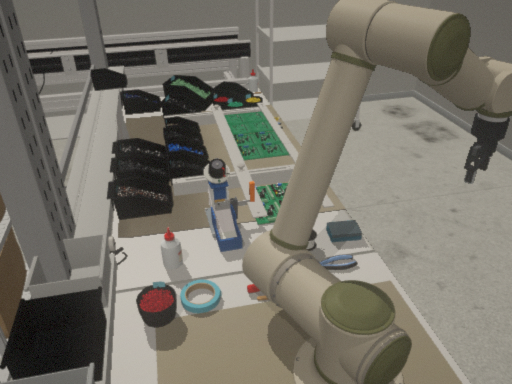

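View pics/side0.png

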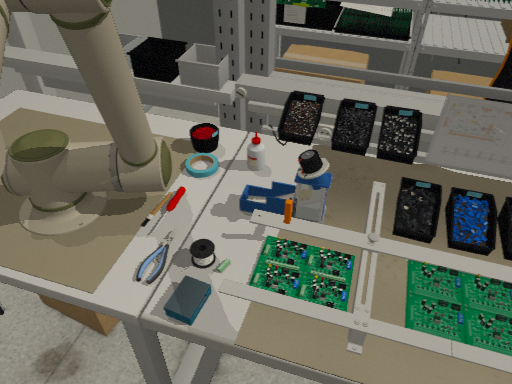

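The scene view shows the feeder with its tray at (228,235), the collar at (217,168) and the orange handle at (252,190). In the side view they are at (265,200), (313,160) and (288,210). The case, bottle and terminal block stand clear of it. Next I'll enlarge both views.

```bash
python3 - <<'E'
import cv2,numpy as np
a=cv2.imread('pics/scene0.png')[150:255,195:270]; b=cv2.imread('pics/side0.png')[140:240,230:340]
a=cv2.resize(a,None,fx=5,fy=5,interpolation=2); b=cv2.resize(b,None,fx=5,fy=5,interpolation=2)[:525]
o=np.zeros((525,375+425,3),np.uint8); o[:,:375]=a
b=b[:, :]
b=cv2.resize(cv2.imread('pics/side0.png')[140:240,235:335],None,fx=4.25,fy=4.25,interpolation=2); o[:425,375:]=b
cv2.imwrite('pics/crop0.png',o)
E
```

```text
(no output)
```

View pics/crop0.png

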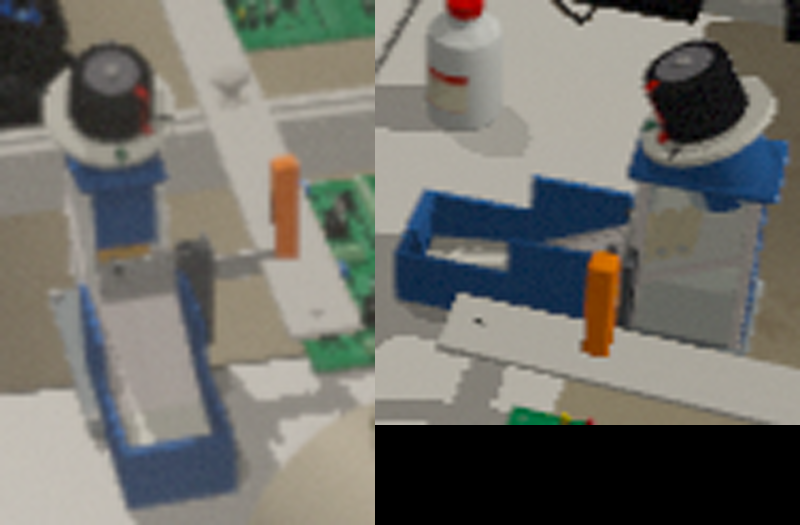

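```bash
cat > fit.py <<'E'
from h import *
from scipy.optimize import least_squares
import sys
def w(p,P): 
    c,s=np.cos(p[2]),np.sin(p[2]); P=np.atleast_2d(P)
    return np.c_[p[0]+c*P[:,0]-s*P[:,1],p[1]+s*P[:,0]+c*P[:,1],P[:,2]]
if __name__=='__main__':
    M=np.array([[20.3,0,197],[4.5,0,150],[0,-100,132],[-138.5,31,40],[-138.5,-31,40]])/1e3
    cs=[cam('scene'),cam('side')]
    U=[np.array([[217.2,164],[219.6,180.8],[252,182.4],[220,239],[242.4,236.4]]),
       np.array([[309.1,156.5],[300.2,169.4],[288.9,200.5],[246.8,185.4],[240.4,200]])]
    f=lambda p:np.concatenate([(proj(c,w(p,M))-u).ravel() for c,u in zip(cs,U)])
    r=least_squares(f,[0.5,-.1,0],loss='soft_l1'); print(r.x); print(r.fun.reshape(2,-1,2).round(1).tolist())
    p=r.x
    for n,P in dict(grip=[.025,0,.187],gate=[0,-.1,.115],pocket=[-.102,0,.009]).items(): print(n,w(p,P))
E
python3 fit.py
```

```text
[ 0.6260428   0.00373953 -0.2183644 ]
[[[0.3, -0.0], [-0.1, -0.6], [0.2, -1.1], [0.8, 0.4], [-0.5, -0.7]], [[-1.5, -1.5], [-0.7, -0.0], [0.1, 0.6], [0.6, -0.4], [0.6, -0.3]]]
grip [[ 0.65044912 -0.00167629  0.187     ]]
gate [[ 0.60437948 -0.09388577  0.115     ]]
pocket [[0.52646498 0.02583612 0.009     ]]
```

The fit agrees to within about 1.5 px. The feeder is at (0.626, 0.004) with yaw -0.218. I'll move above the collar, then spin so the jaws open along the feeder's y.

Call:
play_rows:
  deltas:
    - {"delta_pos": [-47, -5, -25], "spin": 0}
    - {"delta_pos": [-47, -5, -25], "spin": 0}
    - {"delta_pos": [-47, -5, -25], "spin": 0}
    - {"delta_pos": [-47, -5, -25], "spin": 0}
    - {"delta_pos": [-47, -5, -25], "spin": 0}
  claw: -1
  squeeze: 40

```text
time: 0.88
tool_pos: [0.3645, -0.3206, 0.2755]
tcp_rot: [-1.571, 0.0, -2.801]
contact_force: [1.2, -0.7, 0.3]
grip_width: 1.002
```

Call:
play_rows:
  deltas:
    - {"delta_pos": [-47, -5, -25], "spin": 0}
    - {"delta_pos": [-47, -5, -25], "spin": 0}
    - {"delta_pos": [-47, -5, -25], "spin": 0}
    - {"delta_pos": [-47, -5, -25], "spin": 0}
    - {"delta_pos": [-47, -5, -25], "spin": 0}

```text
time: 1.5
tool_pos: [0.5442, -0.1241, 0.3005]
tcp_rot: [-1.571, -0.0, -2.801]
contact_force: [-0.3, -1.7, -0.2]
grip_width: 0.993
```

Call:
play_rows:
  deltas:
    - {"delta_pos": [-47, -5, -25], "spin": 0}
    - {"delta_pos": [-47, -5, -25], "spin": 0}
    - {"delta_pos": [-46, -5, -26], "spin": 0}
    - {"delta_pos": [0, 0, 0], "spin": -0.187}
    - {"delta_pos": [0, 0, 0], "spin": -0.187}

```text
time: 2.12
tool_pos: [0.6501, -0.0065, 0.3147]
tcp_rot: [-1.571, -0.001, -2.419]
contact_force: [0.6, 0.3, -0.3]
grip_width: 1.0
```

Call:
play_rows:
  deltas:
    - {"delta_pos": [0, 0, 0], "spin": -0.184}
    - {"delta_pos": [0, 0, 0], "spin": -0.184}
    - {"delta_pos": [0, 0, 0], "spin": -0.184}
    - {"delta_pos": [0, 0, 0], "spin": -0.184}
    - {"delta_pos": [0, 0, 0], "spin": -0.184}

```text
time: 2.75
tool_pos: [0.6498, -0.0072, 0.3151]
tcp_rot: [-1.571, 0.0, -1.501]
contact_force: [-0.8, -0.5, -0.0]
grip_width: 1.0
```

Call:
play_rows:
  deltas:
    - {"delta_pos": [0, 0, 0], "spin": -0.184}
    - {"delta_pos": [0, 0, 0], "spin": -0.184}
    - {"delta_pos": [0, 0, 0], "spin": -0.184}
    - {"delta_pos": [0, 0, 0], "spin": -0.184}
    - {"delta_pos": [0, 0, 0], "spin": -0.184}

```text
time: 3.38
tool_pos: [0.6497, -0.0072, 0.3151]
tcp_rot: [-1.571, 0.0, -0.581]
contact_force: [0.3, -0.5, -0.7]
grip_width: 1.002
```

Call:
play_rows:
  deltas:
    - {"delta_pos": [0, 0, 0], "spin": -0.184}
    - {"delta_pos": [0, 0, 0], "spin": -0.184}
    - {"delta_pos": [0, 0, 0], "spin": 0}

```text
time: 3.75
tool_pos: [0.6498, -0.0072, 0.3151]
tcp_rot: [-1.571, 0.0, -0.22]
contact_force: [0.6, -0.7, -0.2]
grip_width: 1.001
```

```bash
python3 - <<'E'
from h import *
print({k:np.round(v,3).tolist() for k,v in env.state().items()})
c=cam('wrist'); cv2.imwrite('pics/w1.png',c['color'])
E
```

```text
{'time': 3.75, 'joints': [-0.193, 0.539, 0.849, 0.0, 1.754, -1.543], 'joint_vel': [-0.0, -0.002, -0.001, 0.001, -0.001, 0.085], 'effort': [0.007, -54.894, -24.931, 0.001, 0.002, -1.065], 'tool_pos': [0.65, -0.007, 0.315], 'tcp_rot': [-1.571, 0.0, -0.22], 'contact_force': [0.592, -0.695, -0.247], 'wrist_torque': [-0.078, 0.0, 0.047], 'grip_width': 1.001}
```

View pics/w1.png

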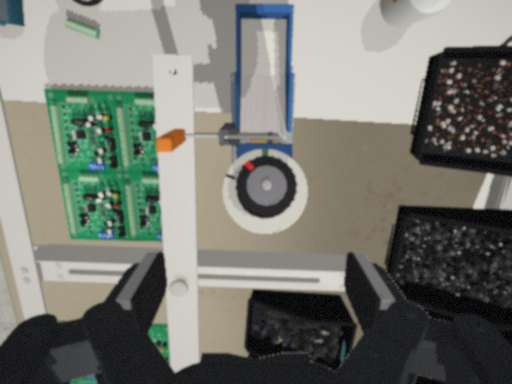

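Wrist view: collar centre (268,185), green mark (267,152), black mark (231,177), red pointer (249,166). Handle top is at (171,142).

```bash
cat > ang.py <<'E'
from fit import *
def ptr(p,th,r,h):  # point on collar at joint angle th, radius r mm, height h above flange mm
    ax=np.array([-.4226,0,.9063]); e=np.array([-.9063,0,-.4226]); s=np.array([0,-1,0])
    b=np.array([35.6,0,164.35]); a=1.2-th
    return w(p,(b+h*ax+r*(np.cos(a)*e+np.sin(a)*s))/1e3)
P0=np.array([0.62604,0.00374,-0.21836])
def redmask(img):
    b,g,r=[img[...,i].astype(int) for i in range(3)]
    return (r>120)&(r-g>70)&(r-b>70)&(abs(g-b)<45)
def redpts(c,p):
    q=proj(c,w(p,[.025,0,.187]))[0]; m=redmask(c['color']).astype(np.uint8)
    n,l,st,ce=cv2.connectedComponentsWithStats(m)
    return [(ce[i].round(1).tolist(),st[i].tolist()) for i in range(1,n) if st[i,4]>3 and np.hypot(*(ce[i]-q))<70]
E
python3 - <<'E'
from ang import *
c=cam('wrist'); p=P0
M=np.array([[20.3,0,197],[0,-100,132]])/1e3; print(proj(c,w(p,M)), 'green',proj(c,ptr(p,1.2,36,1)),'black',proj(c,ptr(p,0,36,1)))
for th in [0,.1,.2,.3,.4,.5,.6]: print(th,proj(c,ptr(p,th,24,36)).round(1),proj(c,ptr(p,th,27,10)).round(1))
print(redpts(c,p))
E
```

```text
[[261.38042501 185.9769626 ]
 [159.44260145 146.80975448]] green [[260.50425215 152.73993163]] black [[224.61001194 177.00743538]]
0 [[234.  175.6]] [[232.9 179. ]]
0.1 [[235.2 173. ]] [[234.1 176.3]]
0.2 [[236.7 170.5]] [[235.6 173.7]]
0.3 [[238.4 168.1]] [[237.4 171.3]]
0.4 [[240.3 165.9]] [[239.3 169.1]]
0.5 [[242.5 164. ]] [[241.5 167.1]]
0.6 [[244.8 162.2]] [[243.9 165.3]]
[([249.0, 165.4], [245, 161, 9, 9, 52])]
```

```bash
cat > fit3.py <<'E'
from ang import *
def run():
    M=np.array([[20.3,0,197],[3.0,0,150],[0,-100,132],[-138.5,31,40],[-138.5,-31,40]])/1e3
    U=[np.array([[217.2,164],[219.6,180.8],[252,182.4],[220,239],[242.4,236.4]]),
       np.array([[309.1,156.5],[300.2,169.4],[288.9,200.5],[246.8,185.4],[240.4,200]]),
       np.array([[268,185],[267,152],[165.5,145.5],[293,4.5],[237,4.5]])]
    cs=[cam('scene'),cam('side'),cam('wrist')]
    for use in [[0,1],[2],[0],[1],[0,1,2]]:
        f=lambda p:np.concatenate([((proj(cs[i],w(p,M))-U[i])*np.linalg.norm(cs[i]['origin']-np.array([.63,0,.15]))/.4).ravel() for i in use])
        r=least_squares(f,[0.62,0,-.2],loss='soft_l1'); print(use,r.x.round(4),w(r.x,[.025,0,.187]).round(4),w(r.x,[0,-.1,.115]).round(4)); print(f(r.x).reshape(-1,5,2).round(1).tolist())
run()
E
python3 fit3.py
```

```text
[0, 1] [ 0.6257  0.0041 -0.215 ] [[ 0.6501 -0.0013  0.187 ]] [[ 0.6043 -0.0936  0.115 ]]
[[[0.9, 0.1], [-0.3, -1.0], [0.3, -3.6], [2.9, 1.5], [-1.4, -2.1]], [[-4.2, -3.9], [-3.7, -0.6], [0.3, 1.3], [1.1, -1.0], [1.1, -0.7]]]
[2] [ 0.6255  0.0099 -0.2188] [[0.6499 0.0045 0.187 ]] [[ 0.6038 -0.0877  0.115 ]]
[[[0.5, -0.9], [-0.1, -0.6], [-0.2, -0.6], [-0.6, 2.3], [0.2, 2.4]]]
[0] [ 0.6246  0.0049 -0.2263] [[ 0.6489 -0.0007  0.187 ]] [[ 0.6021 -0.0925  0.115 ]]
[[[0.8, 0.8], [-0.6, -0.2], [0.4, -2.3], [0.7, 2.6], [-3.4, -0.6]]]
[1] [ 0.6261  0.0026 -0.2169] [[ 0.6505 -0.0028  0.187 ]] [[ 0.6045 -0.095   0.115 ]]
[[[-3.8, -3.0], [-3.3, 0.3], [0.5, 2.3], [1.5, -0.3], [1.4, 0.1]]]
[0, 1, 2] [ 0.6253  0.0054 -0.2185] [[ 0.6497 -0.      0.187 ]] [[ 0.6036 -0.0923  0.115 ]]
[[[-0.2, 0.6], [-1.4, -0.4], [-0.6, -2.9], [1.1, 2.3], [-3.1, -1.3]], [[-4.7, -4.7], [-4.2, -1.4], [-0.6, 0.3], [1.0, -2.0], [0.8, -1.8]], [[-3.6, -0.3], [-3.7, -0.0], [-3.5, -0.0], [-3.6, 2.9], [-2.8, 2.9]]]
```

Call:
play_rows:
  deltas:
    - {"delta_pos": [-5, 0, 9], "spin": 0}
    - {"delta_pos": [0, 40, 0], "spin": 0}
    - {"delta_pos": [0, 30, 0], "spin": 0}
    - {"delta_pos": [0, 0, 0], "spin": 0}

```text
time: 4.5
tool_pos: [0.646, 0.0034, 0.2435]
tcp_rot: [-1.571, 0.005, -0.219]
contact_force: [0.7, -0.1, -0.0]
grip_width: 1.003
```

```bash
python3 - <<'E'
from ang import *
print({k:np.round(v,4).tolist() for k,v in env.state().items() if k in('tool_pos','contact_force','tcp_rot')})
c=cam('wrist'); cv2.imwrite('pics/w2.png',c['color'])
for p in ([.6257,.0041,-.215],[.6255,.0099,-.2188]): print(proj(c,w(p,[.0203,0,.197])),proj(c,ptr(p,1.2,36,1)),[proj(c,ptr(p,t,24.5,30)).round(1).tolist() for t in (.4,.5,.6)])
print(redpts(c,p))
E
```

```text
{'tool_pos': [0.646, 0.0034, 0.2435], 'tcp_rot': [-1.5709, 0.0047, -0.219], 'contact_force': [0.6674, -0.0583, -0.0397]}
[[248.42877769 231.29957401]] [[249.52654522 180.89118857]] [[[220.7, 204.0]], [[223.6, 201.3]], [[226.7, 199.0]]]
[[257.61583203 229.11647313]] [[257.23183088 178.98034441]] [[[229.5, 201.7]], [[232.4, 199.1]], [[235.5, 196.7]]]
[([230.6, 203.4], [225, 197, 13, 14, 102])]
```

View pics/w2.png

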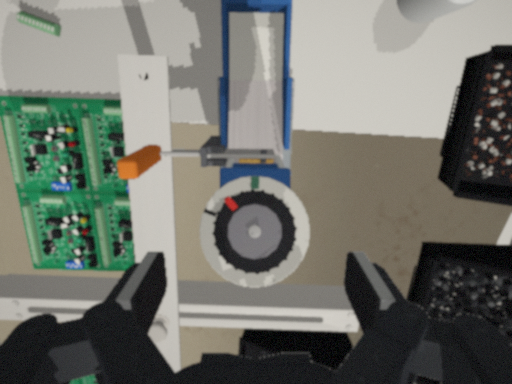

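The collar is centred between the fingers: collar centre at column 255, finger middle at 256. The pointer is at (231,203), which puts the collar at about 0.47 rad. I'll pre-turn by -0.2, go down and close.

Call:
play_rows:
  deltas:
    - {"delta_pos": [1, 0, 0], "spin": -0.1}
    - {"delta_pos": [0, 0, 0], "spin": -0.1}
    - {"delta_pos": [0, 20, 0], "spin": 0}
    - {"delta_pos": [0, 20, 0], "spin": 0}
    - {"delta_pos": [0, 10, 0], "spin": 0}

```text
time: 5.18
tool_pos: [0.6482, 0.0026, 0.1962]
tcp_rot: [-1.571, -0.002, -0.019]
contact_force: [0.0, -0.1, 0.4]
grip_width: 0.999
```

Call:
play_rows:
  deltas:
    - {"delta_pos": [0, 0, 0], "spin": 0}
    - {"delta_pos": [0, 0, 0], "spin": 0}
  claw: 0.0
  squeeze: 25

```text
time: 5.42
tool_pos: [0.6483, 0.0024, 0.1966]
tcp_rot: [-1.571, -0.002, -0.019]
contact_force: [0.1, -2.3, 1.8]
grip_width: 0.602
```

Call:
play_rows:
  deltas:
    - {"delta_pos": [0, 0, 0], "spin": 0}
    - {"delta_pos": [0, 0, 0], "spin": 0}
  claw: 0.4
  squeeze: 25

```text
time: 5.68
tool_pos: [0.6483, 0.0019, 0.1971]
tcp_rot: [-1.572, -0.003, -0.019]
contact_force: [-3.0, -1.4, 5.1]
grip_width: 0.577
```

Call:
play_rows:
  deltas:
    - {"delta_pos": [0, 0, 0], "spin": 0.1}
    - {"delta_pos": [0, 0, 0], "spin": 0.1}
    - {"delta_pos": [0, 0, 0], "spin": 0.1}
    - {"delta_pos": [0, 0, 0], "spin": 0.1}
    - {"delta_pos": [0, 0, 0], "spin": 0}

```text
time: 6.3
tool_pos: [0.6483, 0.003, 0.1972]
tcp_rot: [-1.568, -0.002, -0.419]
contact_force: [-2.8, -0.3, 7.3]
grip_width: 0.573
```

Call:
play_rows:
  deltas:
    - {"delta_pos": [0, 0, 0], "spin": 0}
    - {"delta_pos": [0, 0, 0], "spin": 0}
    - {"delta_pos": [0, -20, 0], "spin": 0}
    - {"delta_pos": [0, -30, 0], "spin": -0.18}
    - {"delta_pos": [0, 0, 0], "spin": 0}
  claw: -1

```text
time: 6.92
tool_pos: [0.6485, 0.0024, 0.2475]
tcp_rot: [-1.57, -0.005, -0.239]
contact_force: [0.8, 1.2, -0.9]
grip_width: 1.0
```

```bash
cat > look.py <<'E'
from ang import *
import sys
print({k:np.round(v,4).tolist() for k,v in env.state().items() if k in('time','tool_pos','contact_force','tcp_rot')})
c=cam('wrist'); q=c['color']
p=np.array([.6256,.0081,-.2188])
print('ctr',proj(c,w(p,[.0203,0,.197])).round(1),'green',proj(c,ptr(p,1.2,36,1)).round(1))
for t in np.arange(.4,1.41,.1): print(round(t,1),proj(c,ptr(p,t,24.5,30)).round(1).tolist())
print(redpts(c,p))
u,v=proj(c,w(p,[.0203,0,.197]))[0].astype(int)
k=q[max(v-90,0):v+70,max(u-90,0):u+90]; cv2.imwrite('pics/'+sys.argv[1],cv2.resize(k,None,fx=3,fy=3,interpolation=2))
E
python3 look.py w3.png
```

```text
{'time': 6.925, 'tool_pos': [0.6485, 0.0024, 0.2475], 'tcp_rot': [-1.5705, -0.0045, -0.2385], 'contact_force': [0.8138, 1.1801, -0.8654]}
ctr [[255.3 222.4]] green [[254.8 173.5]]
0.4 [[227.3, 196.1]]
0.5 [[230.1, 193.4]]
0.6 [[233.1, 191.0]]
0.7 [[236.4, 189.0]]
0.8 [[239.8, 187.3]]
0.9 [[243.4, 185.9]]
1.0 [[247.1, 184.9]]
1.1 [[250.9, 184.3]]
1.2 [[254.7, 184.0]]
1.3 [[258.5, 184.1]]
1.4 [[262.3, 184.6]]
[([240.3, 191.3], [236, 185, 10, 14, 94])]
```

View pics/w3.png

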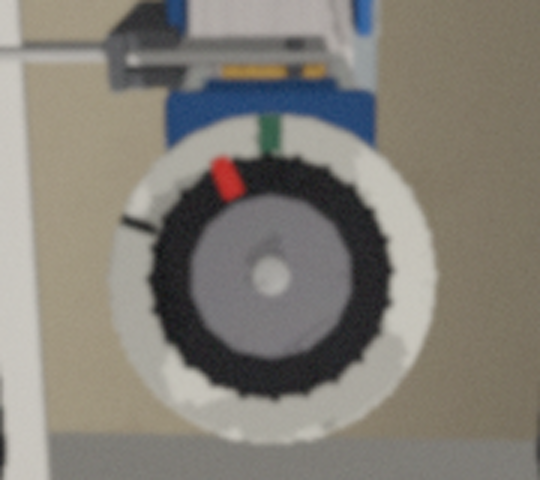

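Crop: the pointer at (228,178) is about 0.41 rad short of green (270,135), with the collar centre at (270,275). So the collar is at about 0.79. Second stroke.

Call:
play_rows:
  deltas:
    - {"delta_pos": [0, 0, 0], "spin": -0.13}
    - {"delta_pos": [0, 0, 0], "spin": -0.12}
    - {"delta_pos": [0, 20, 0], "spin": 0}
    - {"delta_pos": [0, 20, 0], "spin": 0}
    - {"delta_pos": [0, 11, 0], "spin": 0}

```text
time: 7.6
tool_pos: [0.6472, 0.0025, 0.192]
tcp_rot: [-1.57, 0.003, 0.009]
contact_force: [-0.3, -0.2, 0.3]
grip_width: 1.0
```

Call:
play_rows:
  deltas:
    - {"delta_pos": [0, 0, 0], "spin": 0}
    - {"delta_pos": [0, 0, 0], "spin": 0}
    - {"delta_pos": [0, 0, 0], "spin": 0}
    - {"delta_pos": [0, 0, 0], "spin": 0}
  claw: 0.4
  squeeze: 30

```text
time: 8.1
tool_pos: [0.6481, 0.0018, 0.1955]
tcp_rot: [-1.572, -0.002, 0.011]
contact_force: [-1.4, -4.0, 5.1]
grip_width: 0.581
```

Call:
play_rows:
  deltas:
    - {"delta_pos": [0, 0, 0], "spin": 0.12}
    - {"delta_pos": [0, 0, 0], "spin": 0.12}
    - {"delta_pos": [0, 0, 0], "spin": 0.11}
    - {"delta_pos": [0, 0, 0], "spin": 0.11}
    - {"delta_pos": [0, 0, 0], "spin": 0}

```text
time: 8.72
tool_pos: [0.6483, 0.0034, 0.1955]
tcp_rot: [-1.567, -0.002, -0.449]
contact_force: [-3.2, -1.2, 6.4]
grip_width: 0.573
```

```bash
python3 look.py w4.png | tail -1
```

```text
[([240.8, 223.8], [234, 210, 15, 26, 216])]
```

Call:
play_rows:
  deltas:
    - {"delta_pos": [0, 0, 0], "spin": 0}
    - {"delta_pos": [0, 0, 0], "spin": 0}
    - {"delta_pos": [0, -20, 0], "spin": 0}
    - {"delta_pos": [0, -31, 0], "spin": -0.18}
    - {"delta_pos": [0, 0, 0], "spin": -0.05}
  claw: -1

```text
time: 9.4
tool_pos: [0.6486, 0.0025, 0.2478]
tcp_rot: [-1.57, -0.005, -0.216]
contact_force: [-0.3, -0.6, 0.0]
grip_width: 0.999
```

```bash
python3 look.py w5.png
```

```text
{'time': 9.4, 'tool_pos': [0.6486, 0.0025, 0.2478], 'tcp_rot': [-1.5703, -0.0045, -0.2157], 'contact_force': [-0.2702, -0.5883, 0.0435]}
ctr [[255.1 222.2]] green [[255.2 173.4]]
0.4 [[227.6, 195.3]]
0.5 [[230.5, 192.7]]
0.6 [[233.6, 190.4]]
0.7 [[236.8, 188.5]]
0.8 [[240.3, 186.8]]
0.9 [[243.9, 185.5]]
1.0 [[247.6, 184.6]]
1.1 [[251.4, 184.1]]
1.2 [[255.2, 183.9]]
1.3 [[259.1, 184.1]]
1.4 [[262.8, 184.7]]
[([253.0, 187.5], [250, 181, 7, 14, 94])]
```

View pics/w5.png

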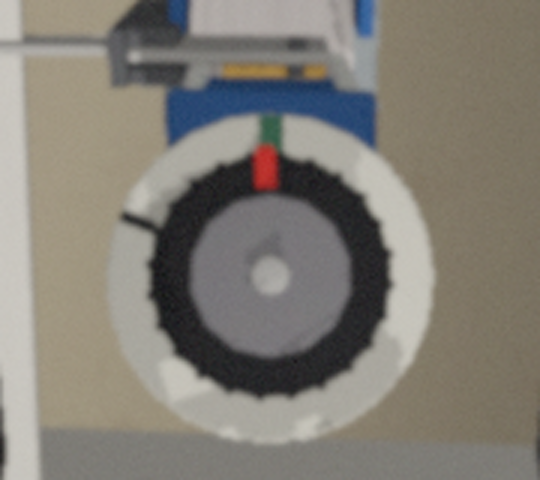

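The pointer at (265,167) is slightly short of the green mark (271,130), so the collar is at about 1.15. That is inside the band, but I'll add a small nudge for margin.

Call:
play_rows:
  deltas:
    - {"delta_pos": [0, 0, 0], "spin": -0.05}
    - {"delta_pos": [0, 20, 0], "spin": 0}
    - {"delta_pos": [0, 20, 0], "spin": 0}
    - {"delta_pos": [0, 11, 0], "spin": 0}

```text
time: 9.95
tool_pos: [0.6474, 0.0026, 0.1928]
tcp_rot: [-1.571, 0.002, -0.169]
contact_force: [-0.4, -0.0, -0.7]
grip_width: 1.001
```

Call:
play_rows:
  deltas:
    - {"delta_pos": [0, 0, 0], "spin": 0}
    - {"delta_pos": [0, 0, 0], "spin": 0}
    - {"delta_pos": [0, 0, 0], "spin": 0}
    - {"delta_pos": [0, 0, 0], "spin": 0}
  claw: 0.4

```text
time: 10.45
tool_pos: [0.6481, 0.0022, 0.1954]
tcp_rot: [-1.571, -0.002, -0.169]
contact_force: [-1.1, -1.6, 5.5]
grip_width: 0.572
```

Call:
play_rows:
  deltas:
    - {"delta_pos": [0, 0, 0], "spin": 0.05}
    - {"delta_pos": [0, 0, 0], "spin": 0.05}
    - {"delta_pos": [0, 0, 0], "spin": 0}

```text
time: 10.82
tool_pos: [0.6485, 0.0027, 0.1951]
tcp_rot: [-1.569, -0.002, -0.268]
contact_force: [2.7, 0.5, 4.8]
grip_width: 0.572
```

Call:
play_rows:
  deltas:
    - {"delta_pos": [0, 0, 0], "spin": 0}
    - {"delta_pos": [0, 0, 0], "spin": 0}
    - {"delta_pos": [0, -20, 0], "spin": 0}
    - {"delta_pos": [0, -31, 0], "spin": -0.05}
    - {"delta_pos": [0, 0, 0], "spin": 0}
  claw: -1

```text
time: 11.45
tool_pos: [0.6483, 0.0024, 0.2474]
tcp_rot: [-1.571, -0.004, -0.218]
contact_force: [-0.6, -0.3, -0.6]
grip_width: 1.001
```

```bash
python3 look.py w6.png|sed '3,8d'
```

```text
{'time': 11.45, 'tool_pos': [0.6483, 0.0024, 0.2474], 'tcp_rot': [-1.5708, -0.0039, -0.2183], 'contact_force': [-0.6046, -0.2505, -0.6498]}
ctr [[255.4 222.7]] green [[255.4 173.8]]
1.0 [[247.8, 185.1]]
1.1 [[251.6, 184.5]]
1.2 [[255.5, 184.3]]
1.3 [[259.3, 184.5]]
1.4 [[263.1, 185.1]]
[([256.2, 187.8], [253, 181, 8, 14, 94])]
```

The pointer column is now 256.2 against 255.4 for green, so the collar is at about 1.22 and let go. On to the handle.

Call:
play_rows:
  deltas:
    - {"delta_pos": [-11, 0, -50], "spin": 0}
    - {"delta_pos": [-12, 0, -51], "spin": 0}
    - {"delta_pos": [0, 40, 0], "spin": 0}
    - {"delta_pos": [0, 20, 0], "spin": 0}
    - {"delta_pos": [0, 0, 0], "spin": 0}
  claw: 0.1

```text
time: 12.12
tool_pos: [0.6024, -0.0909, 0.1829]
tcp_rot: [-1.57, 0.005, -0.219]
contact_force: [-0.2, 0.5, 0.3]
grip_width: 0.45
```

```bash
python3 - <<'E'
from ang import *
print({k:np.round(v,4).tolist() for k,v in env.state().items() if k in('time','tool_pos','contact_force','tcp_rot')})
c=cam('wrist'); cv2.imwrite('pics/w7.png',c['color'])
p=[.6256,.0068,-.2188]; print(proj(c,w(p,[0,-.1,.132])))
E
```

```text
{'time': 12.125, 'tool_pos': [0.6024, -0.0909, 0.1829], 'tcp_rot': [-1.5701, 0.0054, -0.2193], 'contact_force': [-0.1516, 0.5461, 0.3475]}
[[255.05686463 229.8992956 ]]
```

View pics/w7.png

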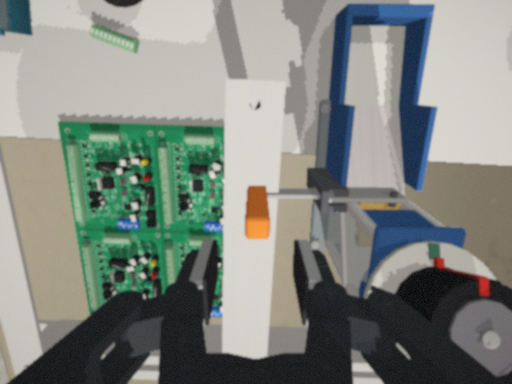

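The handle top is at (257,228), centred between the fingers (middle at 256), and the pointer points to green. Down, then grip.

Call:
play_rows:
  deltas:
    - {"delta_pos": [1, 25, 0.5], "spin": 0}
    - {"delta_pos": [0, 25, 0], "spin": 0}
    - {"delta_pos": [0, 16, 0], "spin": 0}
    - {"delta_pos": [0, 0, 0], "spin": 0}

```text
time: 12.68
tool_pos: [0.6045, -0.0908, 0.1189]
tcp_rot: [-1.571, 0.001, -0.219]
contact_force: [0.3, 0.5, 1.3]
grip_width: 0.451
```

Call:
play_rows:
  deltas:
    - {"delta_pos": [0, 0, 0], "spin": 0}
    - {"delta_pos": [0, 0, 0], "spin": 0}
    - {"delta_pos": [0, 0, 0], "spin": 0}
    - {"delta_pos": [0, 0, 0], "spin": 0}
  claw: 0.9
  squeeze: 30

```text
time: 13.18
tool_pos: [0.6051, -0.091, 0.1205]
tcp_rot: [-1.571, -0.002, -0.219]
contact_force: [-0.7, 1.3, 4.7]
grip_width: 0.179
```

Call:
play_rows:
  deltas:
    - {"delta_pos": [0, 0, -8], "spin": 0}
    - {"delta_pos": [0, 0, -10], "spin": 0}
    - {"delta_pos": [0, 0, -10], "spin": 0}
    - {"delta_pos": [0, 0, -10], "spin": 0}
    - {"delta_pos": [0, 0, -8], "spin": 0}

```text
time: 13.8
tool_pos: [0.5947, -0.136, 0.1205]
tcp_rot: [-1.571, -0.001, -0.219]
contact_force: [-3.7, 1.4, 7.4]
grip_width: 0.184
```

Call:
play_rows:
  deltas:
    - {"delta_pos": [0, 0, -2], "spin": 0}
    - {"delta_pos": [0, 0, -2], "spin": 0}
    - {"delta_pos": [0, 0, 0], "spin": 0}

```text
time: 14.18
tool_pos: [0.5939, -0.1392, 0.1205]
tcp_rot: [-1.57, -0.001, -0.219]
contact_force: [-0.8, 3.6, 7.6]
grip_width: 0.179
```

Call:
play_rows:
  deltas:
    - {"delta_pos": [0, 0, -1.5], "spin": 0}
    - {"delta_pos": [0, 0, 0], "spin": 0}
    - {"delta_pos": [0, 0, 0], "spin": 0}

```text
time: 14.55
tool_pos: [0.5939, -0.1393, 0.1204]
tcp_rot: [-1.568, -0.001, -0.218]
contact_force: [0.5, 10.8, 8.1]
grip_width: 0.181
```

The handle has travelled about 49.6 mm and the force is rising, so it is at the end stop. Let go, rise and look.

Call:
play_rows:
  deltas:
    - {"delta_pos": [0, 0, 0], "spin": 0}
    - {"delta_pos": [0, 0, 0], "spin": 0}
    - {"delta_pos": [0, 0, 0], "spin": 0}
  claw: -0.2

```text
time: 14.92
tool_pos: [0.5933, -0.1414, 0.1192]
tcp_rot: [-1.571, 0.0, -0.219]
contact_force: [-0.8, -0.5, 0.2]
grip_width: 0.597
```

Call:
play_rows:
  deltas:
    - {"delta_pos": [0, -30, 0], "spin": 0}
    - {"delta_pos": [0, -50, 0], "spin": 0}
    - {"delta_pos": [0, -50, 0], "spin": 0}
    - {"delta_pos": [0, -20, 0], "spin": 0}
    - {"delta_pos": [0, 0, 0], "spin": 0}

```text
time: 15.55
tool_pos: [0.5936, -0.1414, 0.2705]
tcp_rot: [-1.571, -0.003, -0.219]
contact_force: [0.0, -0.4, -0.1]
grip_width: 0.601
```

```bash
python3 - <<'E'
from ang import *
s=env.state(); print(s['time'],s['tool_pos'],s['contact_force'])
c=cam('wrist')
a=cv2.resize(c['color'],(768,576)); cv2.imwrite('pics/w8.png',a)
p=[.6256,.0068,-.2188]; print('handle out 46/50',proj(c,w(p,[[0,-.146,.132],[0,-.15,.132]])).round(1).tolist())
print([(t,proj(c,ptr(p,t,24.5,30)).round(1).tolist()) for t in (1.1,1.2,1.3)],redpts(c,p))
E
```

```text
15.55 [ 0.59362931 -0.14143738  0.27051294] [ 0.03950784 -0.44073012 -0.07135024]
handle out 46/50 [[261.2, 183.1], [256.6, 183.1]]
[(1.1, [[458.3, 204.5]]), (1.2, [[461.7, 204.4]]), (1.3, [[465.0, 204.5]])] [([443.2, 201.5], [441, 199, 5, 6, 24]), ([471.3, 207.7], [468, 203, 7, 11, 63])]
```

View pics/w8.png

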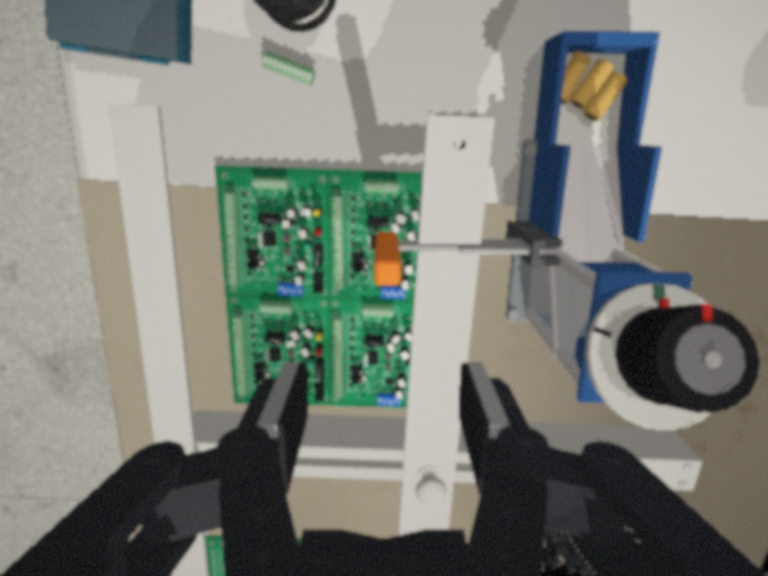

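All three spacers lie in the tray at about (575,75), (595,82) and (607,97). The handle top is at (388,270) and the pointer foot meets the green mark. I'll let it settle and hand in.

Call:
play_rows:
  deltas:
    - {"delta_pos": [0, 0, 0], "spin": 0}
    - {"delta_pos": [0, 0, 0], "spin": 0}
    - {"delta_pos": [0, 0, 0], "spin": 0}
    - {"delta_pos": [0, 0, 0], "spin": 0}
    - {"delta_pos": [0, 0, 0], "spin": 0}

```text
time: 16.23
tool_pos: [0.5934, -0.1411, 0.2693]
tcp_rot: [-1.571, 0.0, -0.219]
contact_force: [-0.1, -0.1, -1.0]
grip_width: 0.599
```

```bash
python3 - <<'E'
from h import *
c=cam('wrist')['color']; a=cv2.resize(cv2.imread('pics/w8.png'),(512,384),interpolation=cv2.INTER_AREA)
print(cv2.absdiff(a,c)[20:90,365:435].mean(), cv2.absdiff(a,c)[250:300,20:90].mean(), env.state()['contact_force'])
print(env.close_job())
E
```

```text
4.837074829931972 1.9013333333333333 [-0.08614301  0.51556394 -0.54930707]
the job is handed in; nothing more can be done
None
```

The collar is locked, the gate is out at its stop and the three spacers are in the tray. I handed the job in at about 16 s of the 45 s allowed; it gives no verdict.

- **Collar:** I turned it in three short grips and let go each time. Before I moved to the handle, the pointer read about 1.22 rad (target 1.20 ± 0.10). A later oblique view also showed it at the green mark.
- **Tool angle:** the moves allow no tilt, so I gripped the collar with the tool vertical instead of along the 25-degree axis. It turned somewhat less than commanded, which I corrected from the camera pictures.
- **Gate:** the handle travelled about 49.6 mm, then the pull force rose to about 11 N, so it was at the end stop. I then let go and raised the arm clear.
- **Spacers:** the last picture viewed shows all three in the tray. As a check that they were at rest, I compared that picture with one taken 0.6 s later. It was not conclusive: the tray area differed by 4.8 grey levels against 1.9 for the background, which could be rescaling and a 1 mm arm drift.
- **Cameras:** the wrist camera disagreed with the two fixed cameras by about 6 mm sideways. I settled it from close views and the grip forces.
- **Other things on the bench:** none were touched as far as I could see. I did not measure their positions again at the end.

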